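Tip the cylinder tube down into its cradle

ROBOT

A 7-joint arm with a two-finger parallel gripper is mounted at the origin on a cart in front of the work surface, level with it; the furniture and walls round the work are solid. World frame = base frame: x ahead of the robot, y to its left, z up, the work surface at z = 0. Lengths are in m, angles in rad, forces in N, time in s.
With the tool pointing down it reaches from about 0.4 to 0.9 m from the base axis. Payload 5.5 kg.
Tool frame: the origin (TCP) lies at the very end of the fingers, on their centre line; the grasp point (between the pads) lies r.grip_point_offset behind it (r.grip_point_offset is the distance from the TCP to the grasp point, in m); z points along the fingers, y is the line along which they close (so a half turn about z gives the same grasp; the last joint's range is limited). The gripper opens to 85 mm and grips with 20 to 120 N. Pads are 22 mm wide; open, the fingers measure 114 mm over their backs; the gripper's body (76 mm by 85 mm) begins 54 mm behind the grasp point. The pads swing forward as they close: fully open they stand 13 mm farther back than shut.
Start: joints at [1.485, 0.501, -0.427, 1.55, 0.221, 1.138, -0.21], TCP at [0.222, -0.611, 0.231] pointing down, gripper open.
Joint ranges: [-2.88, 2.88], [-0.31, 2.03], [-1.54, 1.56], [0.2, 2.42], [-1.41, 4.55], [0.19, 2.02], [-2.57, 2.57]. Speed limits (rad/s): [2.57, 2.57, 3.14, 3.14, 3.14, 3.14, 3.14].

INTERFACE

Orientations are given as a 3x3 rotation matrix whose columns are the frame's x, y, z axes.
In Python, from bench import r gives the robot as it stands. The module is installed in compiled form; this text tells all that it offers.
- The arm moves only by the tool drive_tool, never from a script. Its argument "increments" is a list of rows, each an object of numbers: "jaw": the opening, from -1 (shut) to 1 (fully open); "x", "y", "z": the shift along the world's x, y, z in m; "twist": the turn about the world's z in degrees. A call has 1 to 10 rows; each row shifts and turns the commanded pose from where the row before left it; what a row does not reach is not made up. A row lasts 1/8 s, in which the tool goes at most 62.5 mm and 10.7 degrees, less where a joint would pass 70% of its speed; a pose out of reach is approached as far as the arm can. A call is refused whole if a number of a shift passes 0.0625 or a number of a turn 10.7, either way. A call with a gripper value outside its range is refused whole. The fingers move at their own pace and stop on an object; "squeeze" is the grip in N (left out, the last holds). Time passes only in rows, so rows that do not move let the fingers close. It gives the time, the measured TCP pose, the force, the opening and the grip force at its end, in the units of the state.
- r.observe(): the state, without advancing time (a new reading comes with each control period).
- r.capture(name): name is "scene" or "side" or "wrist"; returns the picture (400x640x3 uint8, blue, green, red); there is no depth.
- r.camera_model(name): a dict with "vertical_fov" (degrees; the focal length in pixels is half the picture's height over the tangent of half this angle, whatever the lens; pixels are square), "cx", "cy" (the principal point, pixels), "rvec" (rotation vector, rad) and "tvec" (3), from world to camera coordinates, as OpenCV has them; the wrist camera has in their place "tool_from_camera" (4x4, takes a point from camera to tool coordinates, whose origin is the TCP and whose axes are the flange's). Camera axes: x right, y down, z forward; pixel columns grow to the right and rows downward; lengths in m; the calibration is good to about 2 mm. A picture is of the moment at which its call begins: read the wrist's pose just before it. camera_model takes no time and is no camera call.
- r.finish_job(): hands the job in; it is judged then, once.
The state is a dict: "time_s": time; "q": joint angles; "joint_vel": joint speeds; "joint_torque": joint torques, N m; "ee_pos": TCP position; "tool_rot": TCP orientation; "contact_force": force on the tool from outside, world axes, zero at the start; "wrist_torque": the same for the moment, N m; "finger_gap": finger opening in m; "grip_force": force on a finger pad.
Only numpy, scipy, OpenCV 4.12 (cv2) and the standard library are available. Lean on these libraries where they do the work, as an engineer would, in place of code of your own. Each camera call takes 0.05 s, during which the arm holds its last target. There are 200 camera calls.

TASK

One of the two parts standing at the low stop of the cradle is a plain open steel tube. Push it high up so that it tips over the stop and comes to lie along the pair of rods behind it, ready for its bore to be wiped. Tip it, do not lift it off, and leave the spring unit in the other lane standing where it is.

Things in the scene. Friction and masses are not known exactly. Their poses are not given: they have to be found in the camera images.
- tube_center (a point): centre (half-way up, on the axis) of the steel tube to tip: plain grey, open, 66 mm outside diameter, 128 mm long, 0.3 to 0.5 kg, z along its axis; upright on the cradle's plate at the start. It stands in either lane, its foot 2 to 10 mm short of the stop. Past about 27 degrees of lean it falls on its own. Two such tubes at the back of the table are stock: not those.
- spring_unit: bystander to leave standing in the other lane: a coil spring between a white disc and a black foot, 65 mm diameter, 147 mm tall. Origin at the centre of its underside, z up its axis.
- cradle: fixed aluminium plate 6 mm thick, x -85 to 145, y -125 to 125 mm; origin at table level under the stop's front face, midway between the lanes; x (level) is the tipping direction, z up. Dark stop bar x 0 to 14, top 16 mm above the table. Lane middles y = -75 and 75; a pair of 12 mm rods per lane, y 26 mm either side, x 22 to 142, tops at 28. A lying tube's axis is 51 mm up, centre at x about 35 to 55.

How it is judged:
By the outcome, as a careful person would: the job done as asked, in the order asked, and still so for the second after the job is handed in, with the robot touching nothing.
It also fails if it takes over 40 s, if anything falls off the work surface, if the arm or the gripper's body presses on something with over 40 N, if the wrist force passes 120 N, or if a joint passes its speed limit or range.

## Working session

There is one attempt and no reset: what is moved stays moved. The work goes in short steps, Python scripts to look and compute and a tool call to move; the robot and the scene stay as the last step left them, time stands still between calls to the robot, and variables do not carry over. Pictures are saved under pics/ and viewed, at most 10 in all, crops included, and the job is handed in when it is done.

Besides the shell and the picture viewer there is one more tool, called after "Call:" as name([rows], argument=value, ...), one row to a line, values as JSON. drive_tool: Moves the arm, as the interface text tells. Its arguments: {"type":"object","properties":{"increments":{"type":"array"},"squeeze":{"type":"number"}},"required":["increments"]}

```bash
mkdir -p pics
python3 - <<'E'
from bench import r
import cv2,numpy as np
for n in("scene","side"):
    cv2.imwrite(f"pics/{n}0.png",r.capture(n)); m=r.camera_model(n); print(n,m)
    R=cv2.Rodrigues(np.array(m["rvec"],float))[0]; print("cam pos",-R.T@np.array(m["tvec"]).ravel())
o=r.observe();print(o["time_s"],o["ee_pos"],o["tool_rot"],o["finger_gap"],r.grip_point_offset)
E
```

```text
scene {'vertical_fov': 52.329917607211286, 'cx': 312.68022799635435, 'cy': 196.4474624120232, 'rvec': array([ 1.22011803, -2.21210628,  1.03550298]), 'tvec': array([0.28305453, 0.35052156, 0.57524159])}
cam pos [-0.03201273  0.35563112  0.6374871 ]
side {'vertical_fov': 48.61538570260854, 'cx': 318.7948437921933, 'cy': 212.65080051397513, 'rvec': array([ 0.07252733, -2.8463948 ,  1.22779505]), 'tvec': array([0.5237956 , 0.05348117, 0.88610276])}
cam pos [0.47460475 0.63734505 0.65646158]
0.1 [ 0.22189865 -0.61029713  0.23035938] [[ 9.39786575e-01  3.41761504e-01 -5.16732166e-04]
 [ 3.41761882e-01 -9.39785059e-01  1.69086537e-03]
 [ 9.22555226e-05 -1.76565193e-03 -9.99998437e-01]] 0.08565311035316513 0.0187
```

View pics/scene0.png

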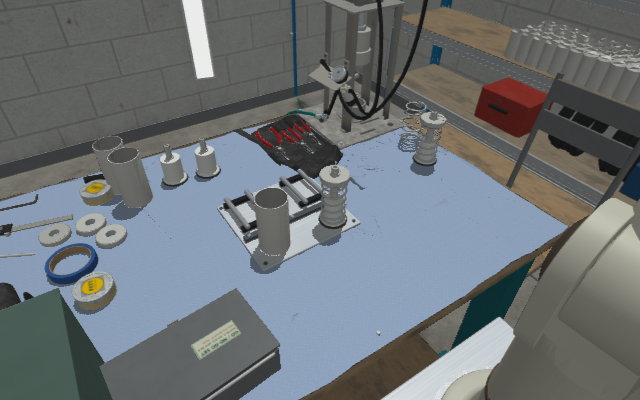

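View pics/side0.png

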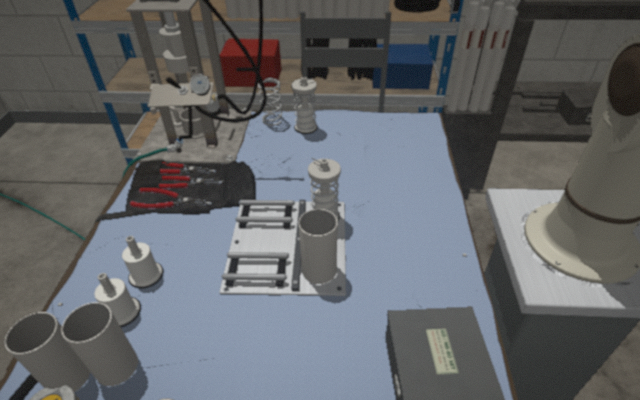

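The target tube stands at scene (272,222) and side (319,245). The spring unit is at scene (335,195), and the plate's rods point away from the robot. I'll enlarge both views for pixel measurement.

Run:
```python
import cv2,numpy as np
a=cv2.imread("pics/scene0.png")[155:275,210:370]; b=cv2.imread("pics/side0.png")[150:305,210:365]
cv2.imwrite("pics/c1.png",cv2.resize(a,None,fx=5,fy=5,interpolation=cv2.INTER_CUBIC))
cv2.imwrite("pics/c2.png",cv2.resize(b,None,fx=3.8,fy=3.8,interpolation=cv2.INTER_CUBIC))
```

```text
(no output)
```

View pics/c1.png

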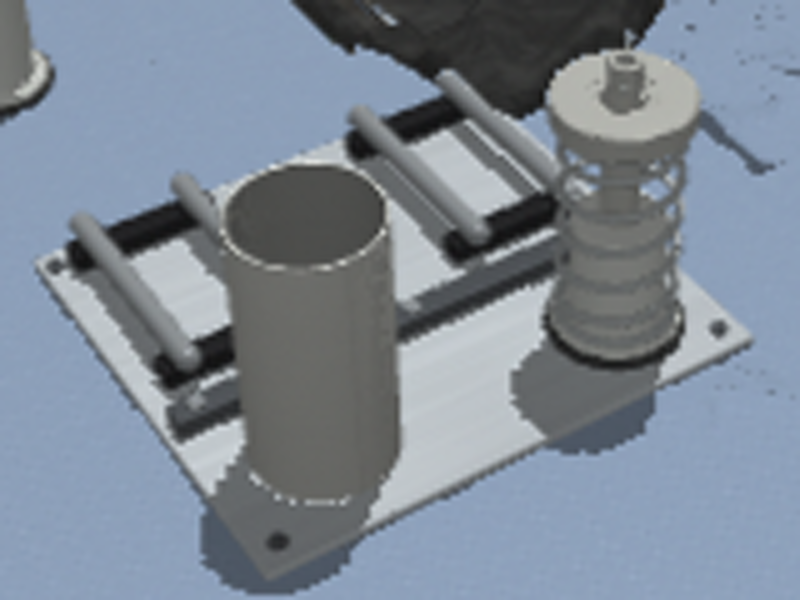

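View pics/c2.png

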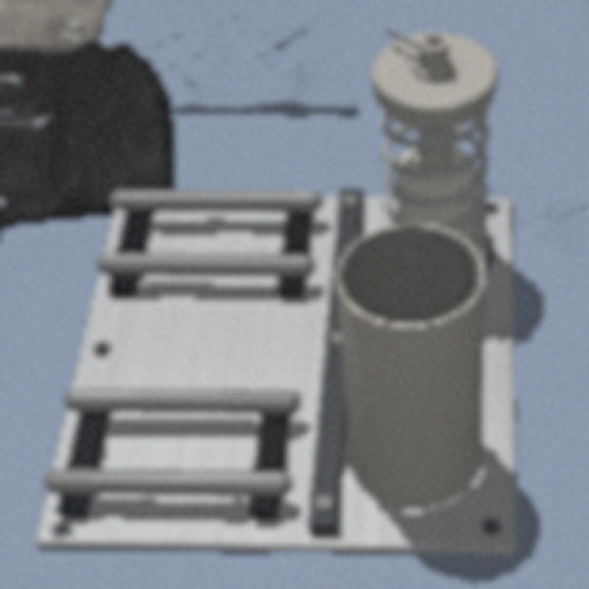

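Crop 1 shows the tube rim ellipse centred at about (305,215), and plate corners at (37,262), (268,578) and (752,338). Crop 2 shows the rim centre at about (413,274), and plate corners at (40,546), (515,552) and (512,200). The spring disc is centred at (623,100) in crop 1 and (435,73) in crop 2.

```bash
cat > h.py <<'E'
from bench import r
import cv2,numpy as np
def ray(n,p):
    m=r.camera_model(n);R=cv2.Rodrigues(np.array(m["rvec"],float))[0]
    f=200/np.tan(np.radians(m["vertical_fov"]/2))
    d=R.T@np.array([(p[0]-m["cx"])/f,(p[1]-m["cy"])/f,1]);return -R.T@np.array(m["tvec"]).ravel(),d/np.linalg.norm(d)
def plane(n,p,z):
    c,d=ray(n,p);return c+d*(z-c[2])/d[2]
def tri(p,q):
    c,d=ray("scene",p);e,g=ray("side",q)
    s=np.linalg.lstsq(np.c_[d,-g],e-c,rcond=None)[0];a=c+d*s[0];b=e+g*s[1];return (a+b)/2,np.linalg.norm(a-b)
S=lambda x,y:(210+(x+.5)/5-.5,155+(y+.5)/5-.5)
D=lambda x,y:(210+(x+.5)/3.8-.5,150+(y+.5)/3.8-.5)
E
python3 - <<'E'
from h import *
np.set_printoptions(precision=4,suppress=True)
print("rim",tri(S(305,215),D(413,274)));print("spring",tri(S(623,100),D(435,73)))
for n,a,b in(("FL",S(37,262),D(40,546)),("NL",S(268,578),D(515,552)),("NR",S(752,338),D(512,200))):
    print(n,tri(a,b),plane("scene",a,.005),plane("side",b,.005))
E
```

```text
rim (array([0.5173, 0.1045, 0.1334]), np.float64(0.002362619994331022))
spring (array([ 0.5148, -0.0424,  0.132 ]), np.float64(0.001616361420218414))
FL (array([0.6954, 0.163 , 0.003 ]), np.float64(0.004413242289854576)) [0.6954 0.1617 0.005 ] [0.6934 0.167  0.005 ]
NL (array([0.4684, 0.1567, 0.0019]), np.float64(0.002463386206104117)) [0.467  0.1565 0.005 ] [0.4679 0.1603 0.005 ]
NR (array([ 0.474 , -0.09  ,  0.0045]), np.float64(0.002698423662500155)) [ 0.4748 -0.0912  0.005 ] [ 0.4736 -0.0875  0.005 ]
```

Run:
```python
from h import *
print(tri((238,290),(388,312)),tri((280,345),(478,310)))
```

```text
(array([0.40162858, 0.23334967, 0.06632572]), np.float64(0.0025999230769014614)) (array([0.26579767, 0.22702839, 0.07668645]), np.float64(0.008759568972802084))
```

Call:
drive_tool([
  {"x": 0.02,"y": 0.05,"z": 0.01,"twist": -2,"jaw": -0.3},
  {"x": 0.02,"y": 0.06,"z": 0.01,"twist": -2},
  {"x": 0.02,"y": 0.06,"z": 0.01,"twist": -2},
  {"x": 0.02,"y": 0.06,"z": 0.01,"twist": -2},
  {"x": 0.02,"y": 0.06,"twist": -2},
  {"x": 0.02,"y": 0.055,"twist": -2},
  {"x": 0.02,"y": 0.055,"twist": -2},
  {"x": 0.02,"y": 0.055,"twist": -2},
  {"x": 0.02,"y": 0.055,"twist": -2},
  {"x": 0.02,"y": 0.05},
])

```text
validation failed for argument at $.in...
```

Call:
drive_tool([
  {"x": 0.02,"y": 0.05,"z": 0.01,"twist": -2,"jaw": -0.3},
  {"x": 0.02,"y": 0.06,"z": 0.01,"twist": -2,"jaw": -0.3},
  {"x": 0.02,"y": 0.06,"z": 0.01,"twist": -2,"jaw": -0.3},
  {"x": 0.02,"y": 0.06,"z": 0.01,"twist": -2,"jaw": -0.3},
  {"x": 0.02,"y": 0.06,"z": 0,"twist": -2,"jaw": -0.3},
  {"x": 0.02,"y": 0.055,"z": 0,"twist": -2,"jaw": -0.3},
  {"x": 0.02,"y": 0.055,"z": 0,"twist": -2,"jaw": -0.3},
  {"x": 0.02,"y": 0.055,"z": 0,"twist": -2,"jaw": -0.3},
  {"x": 0.02,"y": 0.055,"z": 0,"twist": -2,"jaw": -0.3},
  {"x": 0.02,"y": 0.05,"z": 0,"twist": 0,"jaw": -0.3},
])

```text
time_s: 1.35
ee_pos: [0.4206, -0.054, 0.2707]
tool_rot: [[0.999, 0.034, 0.0], [0.034, -0.999, -0.001], [0.0, 0.001, -1.0]]
contact_force: [1.2, -0.5, 0.3]
finger_gap: 0.0301
grip_force: 0.0
```

Call:
drive_tool([
  {"x": 0,"y": 0.05,"z": 0,"twist": 0,"jaw": -0.3},
  {"x": 0,"y": 0.05,"z": 0,"twist": 0,"jaw": -0.3},
  {"x": 0,"y": 0.04,"z": -0.02,"twist": 0,"jaw": -0.3},
  {"x": 0,"y": 0.02,"z": -0.03,"twist": 0,"jaw": -0.3},
  {"x": 0,"y": 0,"z": -0.04,"twist": 0,"jaw": -0.3},
  {"x": 0,"y": 0,"z": -0.04,"twist": 0,"jaw": -0.3},
  {"x": 0,"y": 0,"z": -0.03,"twist": 0,"jaw": -0.3},
  {"x": 0,"y": 0,"z": 0,"twist": 0,"jaw": -0.3},
])

```text
time_s: 2.35
ee_pos: [0.4182, 0.104, 0.1088]
tool_rot: [[0.999, 0.036, -0.005], [0.036, -0.999, -0.0], [-0.005, -0.0, -1.0]]
contact_force: [-0.5, -0.1, 0.4]
finger_gap: 0.03
grip_force: 0.0
```

Run:
```python
from bench import r
import cv2,numpy as np
a=r.capture("side")[130:330,180:400];b=r.capture("scene")[120:320,180:400]
cv2.imwrite("pics/p1.png",cv2.resize(np.hstack([a,b]),None,fx=1.8,fy=1.8))
```

```text
(no output)
```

View pics/p1.png

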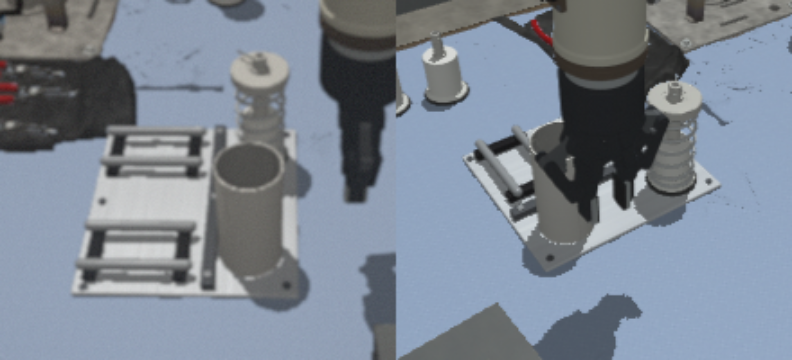

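The fingers are behind the tube, clear and in line with it (side picture: fingertips at (355,195), tube at (250,210)). Next I close the gap and start the push slowly.

Call:
drive_tool([
  {"x": 0.02,"y": 0.001,"z": 0,"twist": 0,"jaw": -0.3},
  {"x": 0.02,"y": 0.001,"z": 0,"twist": 0,"jaw": -0.3},
  {"x": 0.01,"y": 0,"z": 0,"twist": 0,"jaw": -0.3},
  {"x": 0.005,"y": 0,"z": 0,"twist": 0,"jaw": -0.3},
  {"x": 0.004,"y": 0,"z": 0,"twist": 0,"jaw": -0.3},
  {"x": 0.004,"y": 0,"z": 0,"twist": 0,"jaw": -0.3},
  {"x": 0.004,"y": 0,"z": 0,"twist": 0,"jaw": -0.3},
  {"x": 0.004,"y": 0,"z": 0,"twist": 0,"jaw": -0.3},
  {"x": 0.004,"y": 0,"z": 0,"twist": 0,"jaw": -0.3},
  {"x": 0.004,"y": 0,"z": 0,"twist": 0,"jaw": -0.3},
])

```text
time_s: 3.7
ee_pos: [0.4999, 0.1063, 0.1106]
tool_rot: [[0.999, 0.035, 0.0], [0.035, -0.999, 0.0], [0.0, -0.0, -1.0]]
contact_force: [-1.9, -0.3, 1.7]
finger_gap: 0.0296
grip_force: 0.9
```

Run:
```python
from bench import r
import cv2,numpy as np
a=r.capture("side")[130:330,180:400];b=r.capture("scene")[120:320,180:400]
cv2.imwrite("pics/p2.png",cv2.resize(np.hstack([a,b]),None,fx=1.8,fy=1.8))
```

```text
(no output)
```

View pics/p2.png

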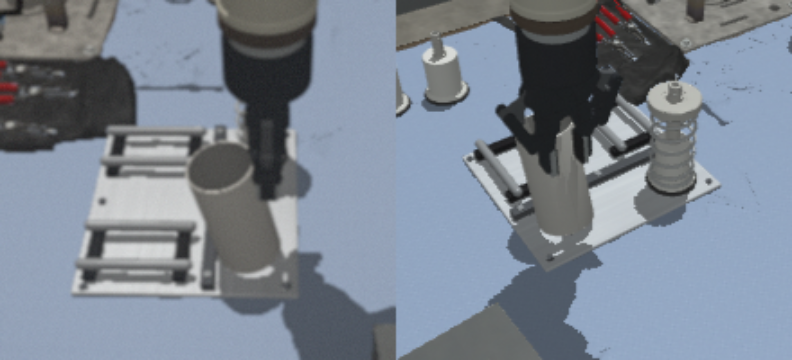

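It is tipping cleanly over the stop, in line with the lane, and the spring unit is untouched. Continuing the push.

Call:
drive_tool([
  {"x": 0.004,"y": 0,"z": 0,"twist": 0,"jaw": -0.3},
  {"x": 0.004,"y": 0,"z": 0,"twist": 0,"jaw": -0.3},
  {"x": 0.004,"y": 0,"z": 0,"twist": 0,"jaw": -0.3},
  {"x": 0.004,"y": 0,"z": 0,"twist": 0,"jaw": -0.3},
  {"x": 0.004,"y": 0,"z": 0,"twist": 0,"jaw": -0.3},
  {"x": 0.004,"y": 0,"z": 0,"twist": 0,"jaw": -0.3},
  {"x": 0.004,"y": 0,"z": 0,"twist": 0,"jaw": -0.3},
])

```text
time_s: 4.68
ee_pos: [0.5279, 0.1061, 0.1105]
tool_rot: [[0.999, 0.035, 0.0], [0.035, -0.999, 0.0], [0.0, -0.0, -1.0]]
contact_force: [-0.4, 0.0, 0.8]
finger_gap: 0.03
grip_force: 0.2
```

Run:
```python
from bench import r
import cv2,numpy as np
a=r.capture("side")[130:330,180:400];b=r.capture("scene")[120:320,180:400]
cv2.imwrite("pics/p3.png",cv2.resize(np.hstack([a,b]),None,fx=1.8,fy=1.8))
```

```text
(no output)
```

View pics/p3.png

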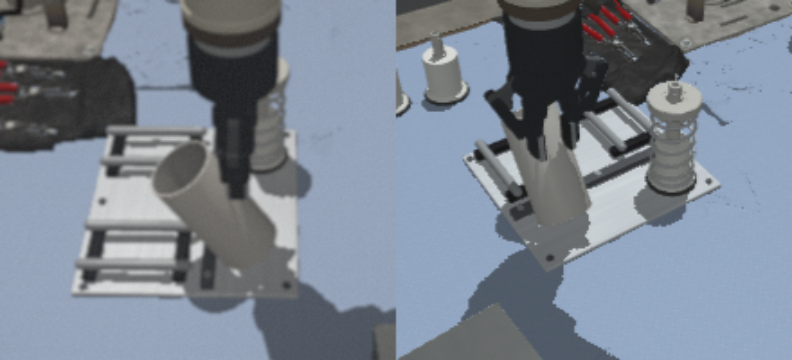

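The tube is close to its balance point and still in line. A few more millimetres, then a pause to let it fall.

Call:
drive_tool([
  {"x": 0.003,"y": 0,"z": 0,"twist": 0,"jaw": -0.3},
  {"x": 0.003,"y": 0,"z": 0,"twist": 0,"jaw": -0.3},
  {"x": 0.003,"y": 0,"z": 0,"twist": 0,"jaw": -0.3},
  {"x": 0,"y": 0,"z": 0,"twist": 0,"jaw": -0.3},
  {"x": 0,"y": 0,"z": 0,"twist": 0,"jaw": -0.3},
  {"x": 0,"y": 0,"z": 0,"twist": 0,"jaw": -0.3},
])

```text
time_s: 5.52
ee_pos: [0.5364, 0.1062, 0.1106]
tool_rot: [[0.999, 0.035, -0.0], [0.035, -0.999, -0.0], [-0.0, 0.0, -1.0]]
contact_force: [0.4, 1.2, 0.1]
finger_gap: 0.0303
grip_force: 0.0
```

Run:
```python
from bench import r
import cv2,numpy as np
a=r.capture("side")[130:330,180:400];b=r.capture("scene")[120:320,180:400]
cv2.imwrite("pics/p4.png",cv2.resize(np.hstack([a,b]),None,fx=1.8,fy=1.8))
```

```text
(no output)
```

View pics/p4.png

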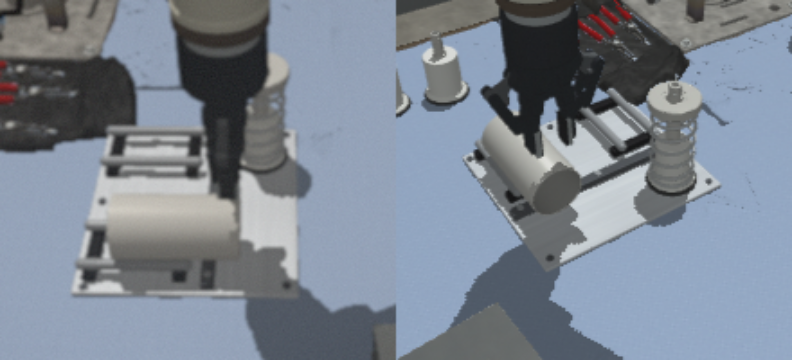

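The tube has fallen and lies along its rods. I'll retreat upward and back, then check its position.

Call:
drive_tool([
  {"x": -0.01,"y": 0,"z": 0.03,"twist": 0,"jaw": -0.3},
  {"x": -0.02,"y": 0,"z": 0.05,"twist": 0,"jaw": -0.3},
  {"x": -0.04,"y": 0,"z": 0.04,"twist": 0,"jaw": -0.3},
  {"x": -0.04,"y": 0,"z": 0.03,"twist": 0,"jaw": -0.3},
  {"x": -0.02,"y": 0,"z": 0,"twist": 0,"jaw": -0.3},
  {"x": 0,"y": 0,"z": 0,"twist": 0,"jaw": -0.3},
])

```text
time_s: 6.38
ee_pos: [0.4058, 0.1055, 0.2609]
tool_rot: [[0.999, 0.034, 0.002], [0.034, -0.999, -0.003], [0.001, 0.003, -1.0]]
contact_force: [-0.8, -0.6, -0.5]
finger_gap: 0.0296
grip_force: 0.0
```

Run:
```python
from bench import r
import cv2,numpy as np
a=r.capture("side")[130:330,180:400];b=r.capture("scene")[120:320,180:400]
cv2.imwrite("pics/p5.png",cv2.resize(np.hstack([a,b]),None,fx=1.8,fy=1.8))
```

```text
(no output)
```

View pics/p5.png

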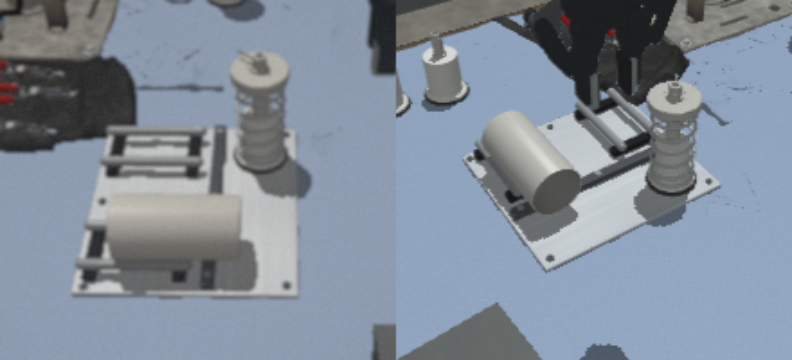

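The tube lies level along its rods (side crop, from (108,230) to (240,230)). The spring unit is unmoved and the gripper is clear. I'll run a quick check on its position and then hand in.

Run:
```python
from h import *
p=plane("side",(276.7,256.7),.07);print(p, "local x",p[0]-.554)
if .03<p[0]-.554<.065: print(r.finish_job())
```

```text
[0.58953264 0.13183728 0.07      ] local x 0.03553264279113111
the job is handed in; nothing more can be done
None
```

The steel tube tipped over the stop and now lies along its pair of rods, the spring unit is still standing in its lane, the gripper is clear, and I handed the job in at about 6.5 s (no verdict was returned); its centre measured about x = 36 mm, near the low end of the 35 to 55 mm range.

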